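# Pour the sweets into the visitors' dish

### The arm

A 6-joint arm with a two-finger parallel gripper is mounted at the origin on the work surface; the furniture and walls round the work are solid. World frame = base frame: x ahead of the robot, y to its left, z up, the work surface at z = 0. Lengths are in m, angles in rad, forces in N, time in s.
With the tool pointing down it reaches from about 0.275 to 1 m from the base axis. Payload 8.4 kg.
Tool frame: the origin (TCP) lies on the centre line of the jaws, within the pads' length; the fingertips stand 17 mm ahead of it and the grasp point (between the pads) lies 2 mm behind it (bot.tcp_to_tips is the z of the fingertips in the tool frame, in m); z points along the fingers, y is the line along which they close (so a half turn about z gives the same grasp; the last joint's range is limited). The gripper opens to 85 mm and grips with 20 to 120 N. Pads are 22 mm wide; open, the fingers measure 114 mm over their backs; the gripper's body (76 mm by 85 mm) begins 54 mm behind the grasp point. The pads swing forward as they close: fully open they stand 13 mm farther back than shut.
Start: joints at [1.272, 0.353, 1.633, -0, 1.155, -0.002], TCP at [0.183, 0.598, 0.248] pointing down, gripper open.
Joint ranges: [-2.63, 2.63], [-0.92, 2.1], [0.06, 2.66], [-1.3, 4.44], [0, 2.69], [-3.02, 3.02]. Speed limits (rad/s): [2.22, 2.22, 2.79, 3.14, 3.14, 3.14].

### API

Orientations are given as a unit quaternion [x, y, z, w].
In Python, from workcell import bot, hand, kinematics, get_obs, vision, hand_in gives the robot as it stands. The module is installed in compiled form; this text tells all that it offers. Calls block until the motion is done:
- bot.reach(position, orientation): joint-space move of the TCP to a pose.
- bot.servo_line(position, ori=None, velocity=0.15): straight line of the TCP; ori=None keeps the orientation; velocity is the mean speed in m/s.
- bot.goto_joints(angles): joint-space move.
- hand.move_gripper(opening, strength=None): finger opening in m; strength is the grip in N (None keeps the last); returns when the fingers have stopped.
- bot.dwell(seconds).
- kinematics.solve_ik(position, orientation): joint angles nearest the present ones, or None.
- get_obs(): the state.
- vision.read_camera(name): name is "scene" or "top" or "wrist"; returns a dict with "frame" (384x512x3 uint8, red, green, blue), "intrinsics" (3x3 intrinsics, pixels), "dist" ([k1, k2, p1, p2, k3] as OpenCV has them; the pictures are not rectified), "view" (4x4, takes a point from world to camera coordinates). Camera axes: x right, y down, z forward; pixel columns grow to the right and rows downward; lengths in m; the calibration is good to about 2 mm. A picture is of the moment at which its call begins. There is no depth.
A pose or a line that the arm cannot do raises bot.IKError and nothing moves.
- hand_in(): hands the job in; it is judged then, once.
The state is a dict: "time_s": time; "joint_pos": joint angles; "joint_vel": joint speeds; "joint_efforts": joint torques, N m; "position": TCP position; "orientation": TCP orientation; "wrist_force": force on the tool from outside, world axes, zero at the start; "ft_torque": the same for the moment, N m; "gripper_width": finger opening in m; "grip_force": force on a finger pad.
Only numpy, scipy, OpenCV 4.12 (cv2) and the standard library are available. Lean on these libraries where they do the work, as an engineer would, in place of code of your own. Each camera call takes 0.05 s, during which the arm holds its last target. There are 200 camera calls.

### The job

Visitors are coming: pick up the small spouted jug, turn it so that its spout faces the round metal dish, and tip it over the spout so that both sweets roll out into the dish. Leave the dish where it stands, do not touch the sweets with the gripper, and stand the empty jug upright on the desk again.

Things in the scene. Friction and masses are not known exactly. Their poses are not given: they have to be found in the camera images.
- jug: small white ceramic pouring jug, open on top, 0.22 kg, spout along its +x, loop handle along -x (to -79 mm). Origin at the underside, z up. Its cheeks are flat and parallel at y = +28 and -28 mm, from x = -22 to +20 mm, rims about 70 mm high: grip across them from above (56 mm). It stands on x = -46 to +30 mm. At the start it stands upright, spout roughly away from the dish
- jug_spout (a point): pouring edge at the jug's spout tip, at (78, 0, 47) mm in the jug's frame, same axes; channel 39 mm wide, rim beside it 64 mm high. Inside, from x = +5 mm of the 5 mm thick floor, a ramp rises at 30 degrees to this edge, so sweets roll out along +x once the jug is tipped spout-down by more than 30 degrees; 50 empties it
- dish: round open brushed-steel dish (bowl), 130 mm across its rim, 42 mm high, wall 4 mm, 0.4 kg, empty, standing loose on the desk to the left of the jug. Origin at the centre of its underside, z up
- sweet_0: ball-shaped hard brown sweet, 18 mm across, 10 g, origin at its centre; at the start it lies loose on the inner floor of the jug, behind the foot of the spout's ramp, and rolls freely
- sweet_1: ball-shaped hard brown sweet, 18 mm across, 10 g, origin at its centre; at the start it lies loose on the inner floor of the jug, behind the foot of the spout's ramp, and rolls freely
Things that resemble listed ones, but are neither listed nor needed, are in the scene too. Several things look just like the dish: the one meant starts farthest to the robot's right.

How it is judged:
By the outcome, as a careful person would: the job done as asked, in the order asked, and still so for the second after the job is handed in, with the robot touching nothing.
It also fails if it takes over 58 s, if anything falls off the work surface, if the arm or the gripper's body presses on something with over 40 N, if the wrist force passes 120 N, or if a joint passes its speed limit or range.

## Working session

There is one attempt and no reset: what is moved stays moved. The work goes in short steps, each a Python script; the robot and the scene stay as the last script left them, time stands still between calls to the robot, and variables do not carry over. Pictures are saved under pics/ and viewed, at most 10 in all, crops included, and the job is handed in when it is done.

```bash
mkdir -p pics
cat > h.py <<'E'
import numpy as np, cv2
from workcell import bot, hand, kinematics, get_obs, vision, hand_in
def snap(cam,fn=None):
    c=vision.read_camera(cam)
    if fn: cv2.imwrite('pics/'+fn,cv2.cvtColor(c['frame'],cv2.COLOR_RGB2BGR))
    return c
def ray(c,uv):
    p=cv2.undistortPoints(np.array([[uv]],float),c['intrinsics'],np.array(c['dist'],float))[0,0]
    R,t=c['view'][:3,:3],c['view'][:3,3]
    return -R.T@t, R.T@np.array([p[0],p[1],1.])
def onz(c,uv,z):
    o,d=ray(c,uv); return o+d*(z-o[2])/d[2]
def proj(c,P):
    R,t=c['view'][:3,:3],c['view'][:3,3]
    return cv2.projectPoints(np.array(P,float).reshape(-1,1,3),cv2.Rodrigues(R)[0],t,c['intrinsics'],np.array(c['dist'],float))[0][:,0]
E
python3 - <<'E'
from h import *
a=snap('scene');b=snap('top')
im=np.vstack([a['frame'],b['frame']])[:,:,::-1]
for n,c in(('s',a),('t',b)): cv2.imwrite(f'pics/{n}0.png',cv2.resize(c['frame'][:,:,::-1],(800,600),interpolation=cv2.INTER_CUBIC)); print(-c['view'][:3,:3].T@c['view'][:3,3], onz(c,(256,192),0))
o=get_obs();print(o['time_s'],o['position'],o['orientation'])
E
```

```text
[-0.06619219 -0.54694964  0.71650248] [0.53618282 0.00373003 0.        ]
[ 0.34579722 -0.02959225  1.19999247] [0.51726398 0.01637341 0.        ]
0.1 [0.18266245 0.59729688 0.24763886] [ 1.47852785e-01  9.89009192e-01 -6.03368844e-04 -9.08391493e-05]
```

View pics/t0.png

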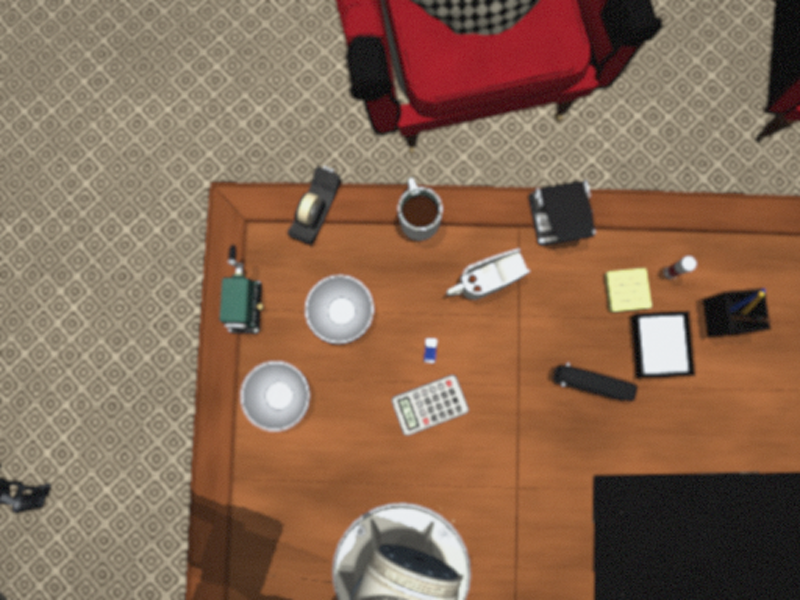

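View pics/s0.png

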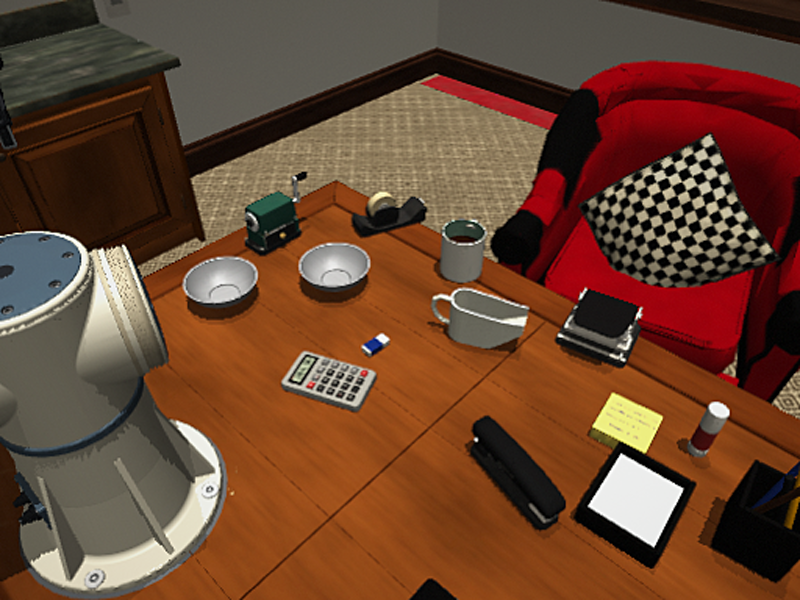

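Top view (800x600 scale): two steel dishes, at (340,310) and (275,397). The one at (340,310) is farther to the robot's right, since right is -y, so it is the target. The jug is at about (490,275), handle at (452,292), spout at about (525,265). The mug at (420,212) is a distractor. Next I measure and confirm in one crop.

Run:
```python
from h import *
c=snap('top'); f=c['frame']; hsv=cv2.cvtColor(f,cv2.COLOR_RGB2HSV)
m=((hsv[...,1]<70)&(hsv[...,2]>70)).astype(np.uint8)*255
m[:100]=0
cs,_=cv2.findContours(m,cv2.RETR_EXTERNAL,cv2.CHAIN_APPROX_NONE)
for k in cs:
    if cv2.contourArea(k)<300: continue
    (u,v),(a,b),_=cv2.fitEllipse(k)
    if not(130<u<350 and 120<v<300): continue
    print('c',u,v,a,b,onz(c,(u,v),.042), np.linalg.norm(onz(c,(u+a/2,v),.042)-onz(c,(u-a/2,v),.042)))
    if u>280 and v<200 and v>155:
        P=np.array([onz(c,p[0],.06)[:2] for p in k]); 
        r=cv2.minAreaRect((P*1000).astype(np.float32)); print('jug',r)
s=f[130:260,140:350,::-1]; s=cv2.resize(s,None,fx=3.8,fy=3.8,interpolation=cv2.INTER_CUBIC); cv2.imwrite('pics/t1.png',s)
```

```text
c 274.57391357421875 258.8127746582031 29.239118576049805 52.617305755615234 [ 0.31821272 -0.04430387  0.042     ] 0.0842234550597794
c 175.71661376953125 253.0077667236328 43.901161193847656 44.565635681152344 [0.32637271 0.243579   0.042     ] 0.12951284185851544
c 216.75563049316406 197.55209350585938 43.371646881103516 44.07759475708008 [0.49201593 0.12986839 0.042     ] 0.12833250919289452
c 314.11968994140625 175.37246704101562 21.9869441986084 53.99311828613281 [ 0.56492479 -0.15528059  0.042     ] 0.06486426986419473
jug ((557.66357421875, -143.3168182373047), (64.68529510498047, 158.1036834716797), 23.309865951538086)
```

View pics/t1.png

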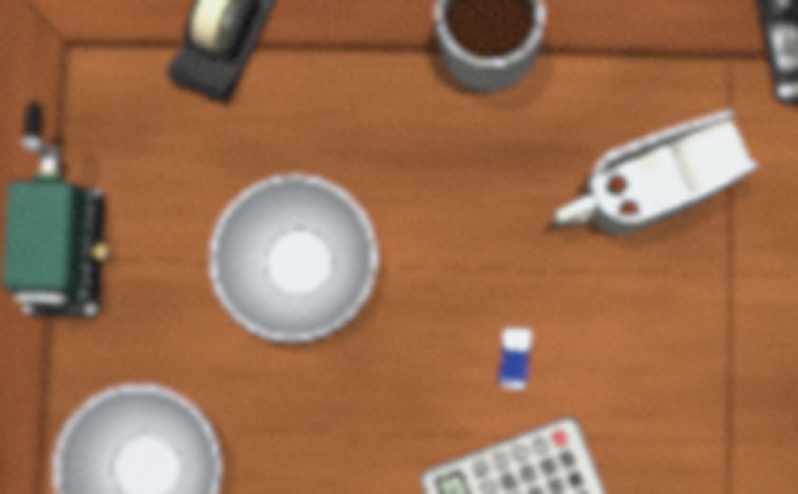

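The crop confirms the dish at px (295,258), the right-hand one, with the jug at (670,175): spout right, handle left, two brown sweets inside. Next: jug pose from features, IK plan check.

```bash
cat >> h.py <<'E'
from scipy.spatial.transform import Rotation as Ro, Slerp
D=np.array([.492,.130]); TIP=np.array([.078,0,.047]); G=np.array([0,0,.045-.002])
def RJ(psi,th): return Ro.from_euler('z',psi,degrees=True)*Ro.from_euler('y',th,degrees=True)
def tq(RJ,s): return (RJ*Ro.from_matrix(np.diag([-s,s,-1.]))).as_quat()
def tool(o,psi,th,s,g=G):
    R=RJ(psi,th); return np.array(o)+R.apply(g), tq(R,s)
def org(tip,psi,th): return np.array(tip)-RJ(psi,th).apply(TIP)
E
python3 - <<'E'
from h import *
c=snap('top')
px=lambda u,v:(140+u/3.8-.4,130+v/3.8-.4)
a=onz(c,px(732,112),.064)[:2];b=onz(c,px(757,165),.064)[:2];h=onz(c,px(557,222),.045)[:2]
m=(a+b)/2;d=m-h;L=np.linalg.norm(d);yaw=np.degrees(np.arctan2(d[1],d[0]));e=d/L
print(a,b,h,'len',L,'w',np.linalg.norm(a-b),'yaw',yaw,'org',m-.078*e,h+.079*e)
o=(m-.078*e+h+.079*e)/2
for s in(1,-1):
    p,q=tool([*o,.0],yaw,0,s); print('grasp',s,kinematics.solve_ik(p,q))
    for psi in(70,85,100,115,130):
        u=np.array([np.cos(np.radians(psi)),np.sin(np.radians(psi))])
        tip=[*(D-.025*u),.06]; r=[]
        for th in(0,25,55):
            p,q=tool(org(tip,psi,th),psi,th,s);k=kinematics.solve_ik(p,q); r.append(None if k is None else np.round(k,2).tolist())
        print(s,psi,r)
E
```

```text
[ 0.610264  -0.2051968] [ 0.56944024 -0.22438215] [ 0.52473457 -0.07349616] len 0.15557665622635844 w 0.045107174793682786 yaw -65.25654435173932 org [ 0.55720475 -0.14395058] [ 0.5578005  -0.14524325]
grasp 1 [-2.56377989e-01  5.45876416e-01  1.87801812e+00 -4.44089210e-16
  7.17698117e-01 -6.88232759e-01]
1 70 [[0.07, 0.4, 2.13, -0.0, 0.62, -2.72], [0.32, 0.47, 1.97, -0.4, 1.02, -2.21], [0.51, 0.71, 1.74, -0.57, 1.52, -2.0]]
1 85 [[0.05, 0.42, 2.07, -0.0, 0.64, -3.0], [0.33, 0.46, 1.99, -0.5, 0.94, -2.38], [0.56, 0.67, 1.83, -0.72, 1.41, -2.08]]
1 100 [None, [0.33, 0.45, 2.01, -0.59, 0.85, -2.55], [0.61, 0.63, 1.93, -0.89, 1.28, -2.12]]
1 115 [[0.07, 0.48, 1.96, -0.0, 0.7, 2.77], [0.33, 0.44, 2.03, -0.67, 0.74, -2.73], [0.64, 0.59, 2.03, -1.08, 1.14, -2.14]]
1 130 [[0.09, 0.51, 1.91, -0.0, 0.73, 2.53], [0.33, 0.43, 2.05, -0.74, 0.63, -2.91], None]
grasp -1 [-2.56377989e-01  5.45876416e-01  1.87801812e+00 -4.44089210e-16
  7.17698117e-01  2.45335989e+00]
-1 70 [[0.07, 0.4, 2.13, -0.0, 0.62, 0.42], [0.32, 0.47, 1.97, -0.4, 1.02, 0.93], [0.51, 0.71, 1.74, -0.57, 1.52, 1.14]]
-1 85 [[0.05, 0.42, 2.07, -0.0, 0.64, 0.14], [0.33, 0.46, 1.99, -0.5, 0.94, 0.76], [0.56, 0.67, 1.83, -0.72, 1.41, 1.07]]
-1 100 [[0.05, 0.45, 2.02, -0.0, 0.67, -0.12], [0.33, 0.45, 2.01, -0.59, 0.85, 0.59], [0.61, 0.63, 1.93, -0.89, 1.28, 1.02]]
-1 115 [[0.07, 0.48, 1.96, -0.0, 0.7, -0.37], [0.33, 0.44, 2.03, -0.67, 0.74, 0.42], [0.64, 0.59, 2.03, -1.08, 1.14, 1.0]]
-1 130 [[0.09, 0.51, 1.91, -0.0, 0.73, -0.61], [0.33, 0.43, 2.05, -0.74, 0.63, 0.23], None]
```

Run:
```python
from h import *
o=[.5575,-.1446,.19]
p,q=tool(o,-65.5,0,-1); bot.reach(p,q)
c=snap('wrist'); cv2.imwrite('pics/w0.png',cv2.resize(c['frame'][:,:,::-1],(768,576)))
np.savez('w0.npz',**{k:np.array(v) for k,v in c.items()})
o=get_obs();print(o['time_s'],o['position'],o['gripper_width'])
R=RJ(-65.5,0)
pts=[np.array([.5575,-.1446,0])+R.apply(x) for x in([.02,.028,.07],[.02,-.028,.07],[-.022,.028,.07],[-.022,-.028,.07],[.078,.02,.064],[.078,-.02,.064],[-.079,0,.045])]
print(np.round(proj(c,pts)*1.5))
```

```text
3.175 [ 0.55769042 -0.14404835  0.23302341] 0.08528311169526213
[[346. 233.]
 [431. 233.]
 [348. 294.]
 [429. 294.]
 [357. 142.]
 [420. 142.]
 [388. 353.]]
```

View pics/w0.png

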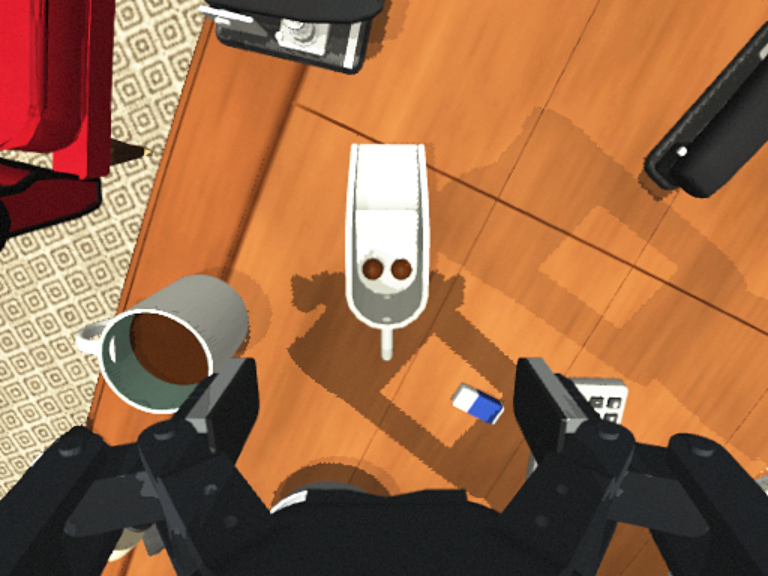

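The wrist view shows the jug centred, with cheeks at px columns 346 and 430, spout end at row 143 and handle tip at (387,358). All within about 1–3 mm of prediction, and both sweets sit inside at row 268. Grasping.

Run:
```python
from h import *
c=np.load('w0.npz');cp=-c['view'][:3,:3].T@c['view'][:3,3]
o=get_obs();T=Ro.from_quat(o['orientation'])
ct=T.inv().apply(cp-o['position']);print('cam in tool',ct)
psi=85;u=np.array([np.cos(np.radians(psi)),np.sin(np.radians(psi))])
p,q=tool(org([*(D-.025*u),.06],psi,55),psi,55,-1);print('cam at 55deg',p,p+Ro.from_quat(q).apply(ct))
p,q=tool([.557,-.1435,0],-65.5,0,-1)
bot.servo_line(p,q,velocity=.1)
print(get_obs()['wrist_force'])
hand.move_gripper(.0,60)
o=get_obs();print(o['time_s'],o['position'],o['gripper_width'],o['grip_force'],o['wrist_force'])
bot.servo_line(p+[0,0,.13],velocity=.1)
o=get_obs();print(o['time_s'],o['position'],o['gripper_width'],o['grip_force'],o['wrist_force'])
c=snap('wrist','w1.png')
```

```text
cam in tool [ 0.07260077 -0.00097595 -0.12498263]
cam at 55deg [0.48563627 0.05726228 0.12159955] [0.49721637 0.20082115 0.13381557]
[-0.23810752  0.75912537 -0.2543305 ]
5.6083 [ 0.55720879 -0.14356587  0.04344211] 0.05553484259505344 64.1492486000061 [-0.45660035  0.23299936  5.2585231 ]
7.0583 [ 0.55657903 -0.14340618  0.17227845] 0.055623316722417916 63.730090856552124 [-0.8830278   0.93939058 -3.04771885]
```

View pics/w1.png

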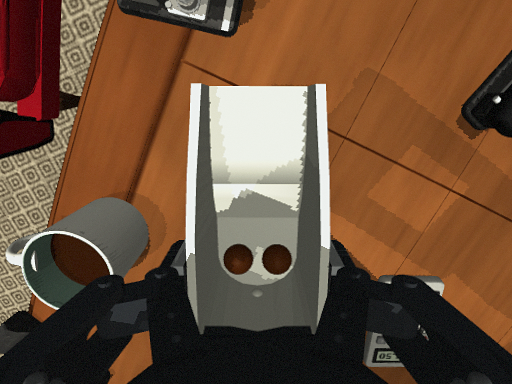

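The jug is held level and both sweets are still inside, at px (238,258) and (276,258). Next: turn, approach, tip slowly.

Run:
```python
from h import *
psi=85;u=np.array([np.cos(np.radians(psi)),np.sin(np.radians(psi))]);s=-1
tip=lambda z,b=.025:[*(D-b*u),z]
def go(o,psi,th,v): p,q=tool(o,psi,th,s); bot.servo_line(p,q,velocity=v)
h=.13
for y,t in((-15,.25),(35,.6),(85,1)):
    a=np.array([.557,-.1435]);b=D-.20*u
    go([*(a+(b-a)*t),h],y,0,.06)
print(get_obs()['time_s'])
go(org(tip(.13,.06),psi,10),psi,10,.08)
go(org(tip(.10),psi,24),psi,24,.06)
go(org(tip(.072),psi,27),psi,27,.05)
print(get_obs()['time_s'],get_obs()['wrist_force'])
for th in range(29,58,3): go(org(tip(.072),psi,th),psi,th,.02)
bot.dwell(.8)
o=get_obs();print(o['time_s'],o['position'],o['gripper_width'],o['wrist_force'],np.round(o['joint_pos'],2))
c=snap('wrist');d=snap('scene')
im=np.hstack([cv2.resize(c['frame'],(400,300)),cv2.resize(d['frame'][100:292,80:336],(400,300))]);cv2.imwrite('pics/p.png',im[:,:,::-1])
```

```text
10.1917
12.7 [ 0.1186688   0.80363346 -2.72353733]
17.0083 [0.48572497 0.05834588 0.13440909] 0.055325195456969976 [-0.30624395  0.08447891 -2.25069876] [ 0.57  0.66  1.82 -0.72  1.44  1.06]
```

View pics/p.png

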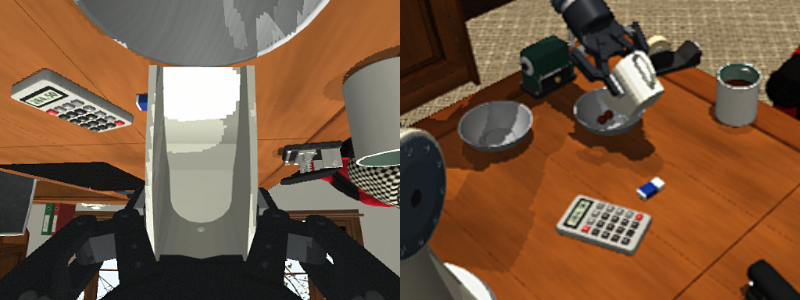

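The wrist view shows the jug empty; the scene view shows two brown sweets in the target dish at about (605,117). Returning the jug to its clear original spot, away from the eraser.

Run:
```python
from h import *
psi=85;u=np.array([np.cos(np.radians(psi)),np.sin(np.radians(psi))]);s=-1
def go(o,psi,th,v): p,q=tool(o,psi,th,s); bot.servo_line(p,q,velocity=v)
go(org([*(D-.04*u),.12],psi,45),psi,45,.06)
go([*(D-.19*u),.12],psi,0,.08)
e=[.555,-.143]
go([*e,.08],100,0,.1)
go([*e,.012],100,0,.08)
z=.012
while z>-.003:
    z-=.002; go([*e,z],100,0,.02); f=get_obs()['wrist_force'][2]
    if f>2: break
print('z',z,f,get_obs()['position'])
hand.move_gripper(.085)
bot.dwell(.3)
p,q=tool([*e,.17],100,0,s); bot.servo_line(p,velocity=.1)
bot.servo_line(p+[-.2,.0,.1],velocity=.2)
print(get_obs()['time_s'],get_obs()['wrist_force'])
c=snap('top');d=snap('scene')
im=np.hstack([cv2.resize(c['frame'][100:292,130:386],(400,300)),cv2.resize(d['frame'][100:292,100:356],(400,300))]);cv2.imwrite('pics/e.png',im[:,:,::-1])
```

```text
z 0.0 3.9452318956636763 [ 0.55532659 -0.14313934  0.04343507]
27.0333 [ 0.11417049 -0.12639994  0.13078241]
```

View pics/e.png

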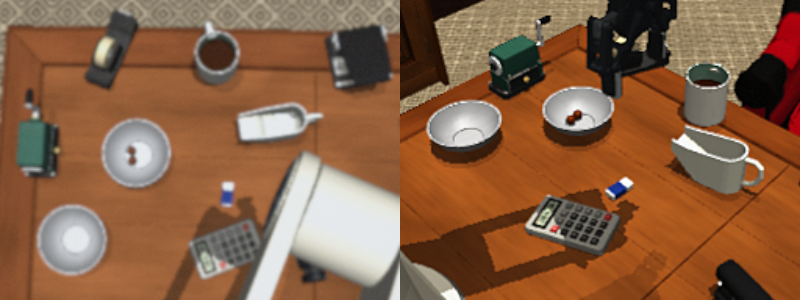

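The top view shows both sweets in the target dish at (132,155), the dish unmoved, and the empty jug upright at (272,123) with its spout towards the dish. The gripper is clear.

```bash
python3 -c "
from h import *
print(hand_in())"
```

```text
the job is handed in; nothing more can be done
None
```

The job is handed in: both sweets are in the right-hand dish, which has not moved, and the empty jug stands upright on the desk, done in about 27 s of the 58 s allowed.

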